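# Close a filter cassette in the trigger clamp, then release the clamp

## Robot

A 6-joint arm with a two-finger parallel gripper is mounted at the origin on the work surface; the furniture and walls round the work are solid. World frame = base frame: x ahead of the robot, y to its left, z up, the work surface at z = 0. Lengths are in m, angles in rad, forces in N, time in s.
With the tool pointing down it reaches from about 0.35 to 0.85 m from the base axis. Payload 8.1 kg.
Tool frame: the origin (TCP) lies midway between the tips of the shut fingers; the grasp point (between the pads) lies 19 mm behind it; z points along the fingers, y is the line along which they close (so a half turn about z gives the same grasp; the last joint's range is limited). The gripper opens to 85 mm and grips with 20 to 120 N. Pads are 22 mm wide; open, the fingers measure 114 mm over their backs; the gripper's body (76 mm by 85 mm) begins 54 mm behind the grasp point. The pads swing forward as they close: fully open they stand 13 mm farther back than shut.
Start: joints at [-1.369, 0.13, 1.488, -0, 1.523, -0.085], TCP at [0.17, -0.575, 0.231] pointing down, gripper open.
Joint ranges: [-2.96, 2.96], [-0.89, 2.26], [0.02, 2.5], [-1.34, 4.48], [0, 2.73], [-2.66, 2.66]. Speed limits (rad/s): [2.39, 2.39, 2.79, 3.14, 3.14, 3.14].

## Interface

Orientations are given as a unit quaternion [w, x, y, z].
In Python, from workcell import * gives the robot as it stands.
- The arm moves only by the tool arm_command, never from a script. Its argument "motion" is a list of rows, each an object with "xyz": the shift along the tool's x, y, z in mm, a list of three; "twist": the turn about the tool's z in degrees. In form: [{"xyz": [tx, ty, tz], "twist": twist}, ...]. A call has 1 to 20 rows; each row is the pose to reach, as a shift and turn from the pose commanded when the call began, along the tool's axes at that moment; what a row does not reach only later rows make up. A row lasts 1/12 s, in which the tool goes at most 41.7 mm and 7.16 degrees, less where a joint would pass 70% of its speed; a pose out of reach is approached as far as the arm can. A call with a gripper value outside its range is refused whole. "fingers" is the closure, from 0 (fully open) to 1 (shut), set as the call begins (left out, the last holds). The fingers move at their own pace and stop on an object; "newtons" is the grip in N (left out, the last holds). Time passes only in rows, so rows that repeat a pose let the fingers close. It gives the time, the measured TCP pose, the force, the opening and the grip force at its end, in the units of the state.
- read_state(): the state, without advancing time (a new reading comes with each control period).
- get_image(name): name is "scene" or "side" or "wrist"; returns (picture, depth): 480x640x3 uint8, red, green, blue; 480x640 float32, m along the optical axis (not along the pixel's ray), 0 where there is no reading.
- get_calibration(name): a dict with "mtx" (3x3 intrinsics, pixels), "T" (4x4, takes a point from camera to world coordinates); the wrist camera has in their place "T_tool_cam" (4x4, takes a point from camera to tool coordinates, whose origin is the TCP and whose axes are the flange's). Camera axes: x right, y up, looking along -z (the intrinsics and any distortion apply to the point x, -y, -z); pixel columns grow to the right and rows downward; lengths in m; the calibration is good to about 2 mm. A picture is of the moment at which its call begins: read the wrist's pose just before it. get_calibration takes no time and is no camera call.
- sign_off(): hands the job in; it is judged then, once.
Trained networks look in the newest picture that a camera, given by its name, has taken for a name from the list of things; names that differ only in an ending like _2 or _b are one class to them, and where a whole thing is asked for, a point or a joint stands for the part that bears it (a point fixed in the world has none). Each returns a list of dicts, best first, with "conf" (0 to 1); they miss things now and then, are a little off and sometimes report something else, mostly with a low value. They report only what shows in the picture. A call takes as long as a camera call.
- find_in(target, camera): "extent" ([left, top, right, bottom] in pixels, round what is visible of it).
- outline_of(target, camera): "region" (480x640 bool, what is visible of it) and "extent" ([left, top, right, bottom] in pixels, round what is visible of it).
- spot_point(target, camera): "pixel" ([row, column] in pixels: a listed point, or the origin of a listed thing).
The state is a dict: "time_s": time; "q": joint angles; "qvel": joint speeds; "joint_efforts": joint torques, N m; "tool_pos": TCP position; "orientation": TCP orientation; "wrist_force": force on the tool from outside, world axes, zero at the start; "wrist_torque": the same for the moment, N m; "width": opening from 0.0 (shut) to 1.0 (fully open); "gripper_force": force on a finger pad.
Only numpy, scipy, OpenCV 4.12 (cv2) and the standard library are available. Lean on these libraries where they do the work, as an engineer would, in place of code of your own. Each camera call takes 0.05 s, during which the arm holds its last target. There are 200 camera calls.

## Task

Pump the bench clamp's trigger until its jaw has pushed the filter cassette's lid fully home, feeling for the point where it goes tight so that the cassette is never squeezed with more than 22 N. Then press the clamp's release lever and hold it down until the jaw has slid all the way back, and let go. Do not push the jaw's pad or the cassette with the fingers, and leave the bottle and the empty rack beside the clamp standing where they are.

Things in the scene. Friction and masses are not known exactly. Their poses are not given: they have to be found in the camera images.
- clamp: grey trigger clamp fixed on the bench; origin on the bench under its aluminium base plate (110 x 283 x 12 mm, y -155 to +128 mm). y is the way the jaw advances (roughly towards the robot), z up. Two head plates (top 89 mm high, x -19 to +19, y -88 to -2 mm) hold a sliding toothed bar with the jaw
- trigger_tip (a point): top of the smooth steel press roller (18 mm wide, 12 mm diameter) on the free end of the trigger, a black lever pivoted in the head at clamp y -60, z 80 mm and reaching 53 mm to the rear (-y). At rest at clamp x 0, y -106, z 113 mm. Press straight down: full stroke 41 mm, swinging 7 mm to the rear, then a hard stop; a spring (2 to 4 N) lifts it again
- trigger (a joint): trigger swing, 0 at rest (up) to 0.80 rad (fully pressed). The first 13 mm or so of a press are idle until the pawl catches; a full stroke then advances the jaw 12 to 13 mm. The jaw's push is about 2 times the press beyond the spring: 6 to 7 N on the roller run the jaw free, about 9 N push the lid; with the lid home the press rises by about 3 N per mm of travel, and 17 N would squeeze too hard
- release_paddle (a point): centre of the black thumb pad (22 x 16 mm) on the release lever, on the head's +x side; at rest at clamp x 52, y -69, z 75 mm. Press straight down: 12 mm to a hard stop, 1 N at the top, 2 to 3 N at the bottom (up to 8 N if the jaw is still under load); it springs back when let go and frees the ratchet once down by about 7 mm
- release (a joint): release lever swing, 0 at rest (up) to 0.30 rad (fully pressed)
- bar (a joint): how far the jaw has advanced from its rear stop, 0 to 0.056 m. A ratchet with 6 mm steps holds it, so it may slip back up to 6 mm when the trigger is let go. While the release lever is held down, a weak spring slides it back by itself at some 50 mm/s (1 to 3 s in all); let go earlier and the ratchet catches it
- pad: the jaw's black pressure pad, 48 x 6 x 42 mm, upright, sprung at 12 N per mm; its origin is that of the clamp as long as the jaw is fully back and moves with it; the front face is at its y +30 mm, its middle 44 mm high
- cassette: grey end stop with the white round filter cassette base (48 mm diameter, axis along y), fixed on the clamp's base plate ahead of the jaw at a distance that varies; origin on the base plate, under the place of the lid's outer face when home; same axes as the clamp
- lid: the cassette's round white lid, 50 mm diameter, 15 mm thick, axis along y, standing off the base by a gap of 6 to 11 mm; slides along y with a tight fit (6 N) and stays where it is left. Origin below its outer face, on the base plate, axis 32 mm above
- lid_rim (a point): top of the lid's inner rim (the face towards the cassette base)
- cassette_rim (a point): where lid_rim lies when the lid is fully home: the gap is the difference of the two along the clamp's y
- wash_bottle: small white dropper bottle, 41 x 40 x 108 mm, standing loose on the bench beside the clamp (-x side); origin under its middle
- empty_rack: empty grey five-place tube rack, 24 x 129 x 58 mm, standing loose on the bench beside the clamp (-x side); origin under its middle, its long side along its y

How it is judged:
By the outcome, as a careful person would: the job done as asked, in the order asked, and still so for the second after the job is handed in, with the robot touching nothing.
It also fails if it takes over 51 s, if anything falls off the work surface, if the arm or the gripper's body presses on something with over 40 N, if the wrist force passes 120 N, or if a joint passes its speed limit or range.

## Working session

There is one attempt and no reset: what is moved stays moved. The work goes in short steps, Python scripts to look and compute and a tool call to move; the robot and the scene stay as the last step left them, time stands still between calls to the robot, and variables do not carry over. Pictures are saved under pics/ and viewed, at most 10 in all, crops included, and the job is handed in when it is done.

Besides the shell and the picture viewer there is one more tool, called after ">>>" by a JSON object that holds its "name" and its "arguments", one argument or row to a line. arm_command: Moves the arm, as the interface text tells. Its arguments: {"type":"object","properties":{"motion":{"type":"array"},"fingers":{"type":"number"},"newtons":{"type":"number"}},"required":["motion"]}

```bash
mkdir -p pics
cat > h.py <<'E'
from workcell import *
import numpy as np, cv2
from scipy.spatial.transform import Rotation as R
def Tcam(n):
    c=get_calibration(n)
    if 'T' in c: return np.array(c['mtx']),np.array(c['T']),c
    s=read_state(); T=np.eye(4); q=s['orientation']
    T[:3,:3]=R.from_quat([q[1],q[2],q[3],q[0]]).as_matrix(); T[:3,3]=s['tool_pos']
    return np.array(c['mtx']),T@np.array(c['T_tool_cam']),c
def ray(n,px):  # px row,col -> origin, dir (unit depth)
    K,T,c=Tcam(n); d=np.array(c.get('dist',np.zeros(5)),float)
    u=cv2.undistortPoints(np.array([[[px[1],px[0]]]],float),K,d)[0,0]
    return T[:3,3],T[:3,:3]@np.array([u[0],-u[1],-1])
def pt(n,px,D):
    o,d=ray(n,px); return o+d*D
def atz(n,px,z):
    o,d=ray(n,px); return o+d*(z-o[2])/d[2]
def dep(D,px,k=2):
    r,c=int(round(px[0])),int(round(px[1])); w=D[max(r-k,0):r+k+1,max(c-k,0):c+k+1]; w=w[w>0]
    return np.median(w) if w.size else 0
E
python3 - <<'E'
from h import *
np.set_printoptions(precision=4,suppress=True)
print(get_calibration('scene').keys(), read_state()['wrist_force'])
for n in ['scene','side']:
    im,D=get_image(n); cv2.imwrite(f'pics/{n}1.png',im[:,:,::-1])
    for t in ['trigger_tip','release_paddle','clamp','pad','cassette','lid','lid_rim','cassette_rim','wash_bottle','empty_rack']:
        for r in spot_point(t,n)[:1]:
            p=r['pixel']; print(n,t,np.round(p,1),round(r['conf'],2),pt(n,p,dep(D,p)))
print(read_state()['time_s'])
E
```

```text
dict_keys(['mtx', 'T']) [ 0.3551 -0.3453 -0.4696]
scene clamp [292.5 303.8] 0.97 [ 0.15  -0.547  0.327]
scene pad [297.5 304.5] 0.47 [ 0.1491 -0.548   0.3221]
scene cassette [315.1 287.3] 0.89 [ 0.1448 -0.5326  0.2975]
scene lid_rim [294.2 280.6] 0.52 [ 0.3657 -0.3935  0.0635]
scene cassette_rim [297.  280.4] 0.62 [ 0.3558 -0.3988  0.0688]
scene wash_bottle [320.7 353.9] 0.68 [ 0.3986 -0.5029  0.0217]
side trigger_tip [218.7 362.8] 0.97 [ 0.5357 -0.3987  0.1126]
side release_paddle [223.6 328.6] 0.72 [ 0.5027 -0.3433  0.0772]
side clamp [285.9 313.1] 0.93 [ 0.4331 -0.4069  0.0137]
side cassette [296.2 284.3] 0.64 [ 0.373  -0.4171  0.0308]
side lid [290.1 286.6] 0.8 [ 0.3763 -0.4208  0.0469]
side lid_rim [272.2 272.8] 0.87 [ 0.3681 -0.3906  0.0661]
side cassette_rim [271.9 268.9] 0.84 [ 0.3668 -0.3774  0.0563]
side wash_bottle [327.7 331.1] 0.57 [ 0.4068 -0.5085  0.0248]
side empty_rack [301.3 386.7] 0.95 [ 0.5205 -0.4999  0.0128]
1.1
```

View images.

View pics/side1.png

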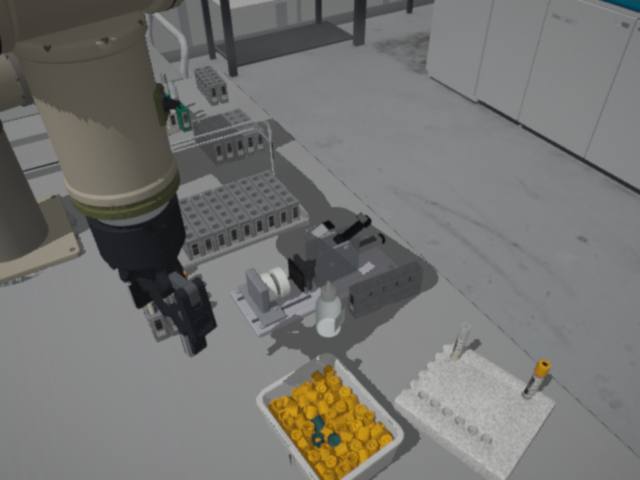

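View pics/scene1.png

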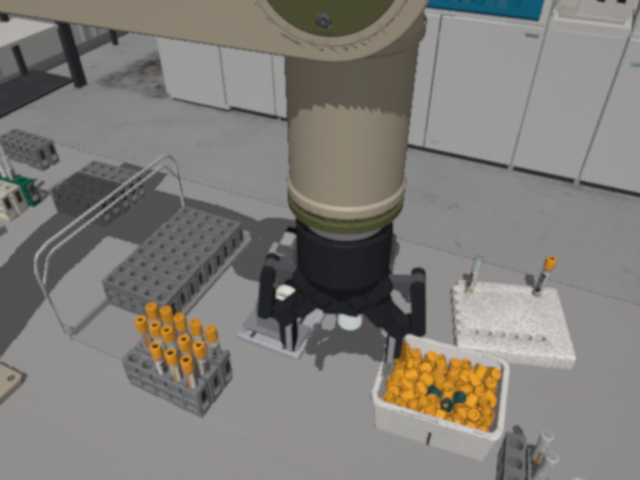

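Run:
```python
from h import *
np.set_printoptions(precision=4,suppress=True)
t=atz('side',[218.7,362.8],.113); p=atz('side',[223.6,328.6],.075); c=atz('side',[285.9,313.1],0)
print(t,p,c)
# fit yaw, origin
from scipy.optimize import least_squares
L=np.array([[0,-.106],[.052,-.069],[0,0]]);W=np.array([t[:2],p[:2],c[:2]])
f=lambda v:((L@np.array([[np.cos(v[2]),np.sin(v[2])],[-np.sin(v[2]),np.cos(v[2])]])+v[:2])-W).ravel()
for y0 in (1.2,):
    s=least_squares(f,[.43,-.4,y0]); print(s.x,np.degrees(s.x[2]),s.fun)
st=read_state(); q=st['orientation']; print(st['tool_pos'],q); print(R.from_quat([q[1],q[2],q[3],q[0]]).as_matrix())
print(get_calibration('wrist')['T_tool_cam'])
for n in('scene','side'): print(Tcam(n)[1])
```

```text
[ 0.5354 -0.3991  0.113 ] [ 0.5041 -0.3411  0.075 ] [ 0.4395 -0.3954  0.    ]
[ 0.4343 -0.3945  1.5471] 88.64229977469094 [ 0.0048  0.0021  0.0004 -0.0031 -0.0052  0.001 ]
[ 0.1698 -0.5755  0.2313] [-0.      0.9897  0.1429  0.    ]
[[ 0.9592  0.2829  0.    ]
 [ 0.2829 -0.9592  0.    ]
 [ 0.     -0.     -1.    ]]
[[-0.      0.9518  0.3066  0.0791]
 [ 1.      0.0001 -0.0002 -0.0001]
 [-0.0002  0.3066 -0.9518 -0.1436]
 [ 0.      0.      0.      1.    ]]
[[ 0.4365  0.5807 -0.6872 -0.1355]
 [-0.8996  0.2683 -0.3447 -0.6969]
 [-0.0158  0.7687  0.6395  0.6483]
 [ 0.      0.      0.      1.    ]]
[[ 0.8635  0.3478 -0.3653  0.127 ]
 [-0.5042  0.574  -0.6453 -0.9583]
 [-0.0147  0.7413  0.671   0.6708]
 [ 0.      0.      0.      1.    ]]
```

>>> {"name": "arm_command", "arguments": {
  "motion": [
    {"xyz":[20,-3,0],"twist":2},
    {"xyz":[60,-10,0],"twist":6},
    {"xyz":[100,-17,3],"twist":10},
    {"xyz":[140,-24,6],"twist":13},
    {"xyz":[180,-30,9],"twist":17.8},
    {"xyz":[220,-37,12],"twist":17.8},
    {"xyz":[260,-44,15],"twist":17.8},
    {"xyz":[300,-50,18],"twist":17.8},
    {"xyz":[340,-56,20],"twist":17.8},
    {"xyz":[375,-62,22],"twist":17.8},
    {"xyz":[395,-65,22],"twist":17.8},
    {"xyz":[401,-66,22],"twist":17.8},
    {"xyz":[401,-66,22],"twist":17.8}
  ],
  "fingers": 1
}}

```text
time_s: 2.18
tool_pos: [0.537, -0.3975, 0.2089]
orientation: [-0.0, 1.0, -0.011, -0.0]
wrist_force: [-0.6, -0.1, 0.5]
width: -0.002
gripper_force: 0.0
```

Run:
```python
from h import *
np.set_printoptions(precision=4,suppress=True)
s=read_state();print(s['tool_pos'],s['orientation'],s['wrist_force'],s['width'])
for n in ['wrist','scene','side']:
    im,D=get_image(n); cv2.imwrite(f'pics/{n}2.png',im[:,:,::-1]); np.save(f'{n}2.npy',D)
    H={'trigger_tip':.113,'release_paddle':.075,'clamp':0,'lid_rim':.069,'cassette_rim':.069,'pad':0,'lid':.012}
    for t in H:
        if n=='scene' and t in('trigger_tip','release_paddle','clamp'): continue
        for r in spot_point(t,n)[:1]:
            p=r['pixel']; print(n,t,np.round(p,1),round(r['conf'],2),pt(n,p,dep(D,p)),'z:',atz(n,p,H[t]))
print(read_state()['time_s'])
```

```text
[ 0.537  -0.3975  0.2089] [-0.0002  0.9999 -0.0106 -0.0001] [-0.629  -0.1171  0.4778] -0.002350903847936935
wrist trigger_tip [245.6 315.9] 0.77 [ 0.5357 -0.3966  0.1141] z: [ 0.5354 -0.3966  0.113 ]
wrist release_paddle [273.5 250.1] 0.96 [ 0.5016 -0.3448  0.0768] z: [ 0.5008 -0.3444  0.075 ]
wrist clamp [308.3 322.5] 0.69 [ 0.5457 -0.401   0.2223] z: [ 0.4301 -0.3999  0.    ]
wrist lid_rim [405.6 324.7] 0.55 [ 0.5298 -0.4011  0.2559] z: [ 0.3687 -0.4     0.069 ]
wrist cassette_rim [415.1 326.4] 0.68 [ 0.5263 -0.4015  0.256 ] z: [ 0.3583 -0.4013  0.069 ]
scene lid_rim [293.6 280.4] 0.59 [ 0.3655 -0.3933  0.0648] z: [ 0.362  -0.3955  0.069 ]
scene cassette_rim [297.6 281.1] 0.72 [ 0.3548 -0.4005  0.0691] z: [ 0.3549 -0.4004  0.069 ]
scene pad [295.1 301.7] 0.72 [ 0.4034 -0.41    0.0341] z: [ 0.4333 -0.3941  0.    ]
scene lid [315.  288.8] 0.62 [ 0.3348 -0.4237  0.061 ] z: [ 0.3741 -0.4009  0.012 ]
side trigger_tip [217.5 360.3] 0.6 [ 0.5344 -0.3932  0.1119] z: [ 0.5337 -0.3943  0.113 ]
side release_paddle [222.6 328.9] 0.73 [ 0.505  -0.3406  0.0766] z: [ 0.506 -0.339  0.075]
side clamp [287.6 311.8] 0.79 [ 0.4286 -0.4102  0.0149] z: [ 0.4355 -0.3978  0.    ]
side lid_rim [273.2 274.4] 0.88 [ 0.3686 -0.3956  0.0679] z: [ 0.3681 -0.3967  0.069 ]
side cassette_rim [273.1 270.1] 0.92 [ 0.3654 -0.3854  0.0611] z: [ 0.3623 -0.3929  0.069 ]
side pad [286.5 311.9] 0.82 [ 0.4301 -0.408   0.0148] z: [ 0.4369 -0.3956  0.    ]
side lid [289.7 289. ] 0.52 [ 0.3813 -0.4193  0.0438] z: [ 0.3942 -0.392   0.012 ]
3.2333
```

View pics/wrist2.png

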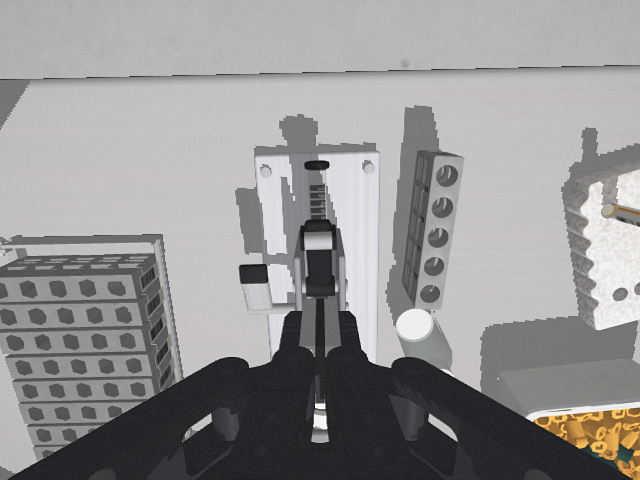

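>>> {"name": "arm_command", "arguments": {
  "motion": [
    {"xyz":[1,0,25],"twist":0},
    {"xyz":[2,-1,55],"twist":0},
    {"xyz":[2,-1,80],"twist":0},
    {"xyz":[2,-1,92],"twist":0},
    {"xyz":[2,-1,98],"twist":0},
    {"xyz":[2,-1,103],"twist":0},
    {"xyz":[2,-1,108],"twist":0},
    {"xyz":[2,-1,113],"twist":0},
    {"xyz":[2,-1,116],"twist":0},
    {"xyz":[2,-1,119],"twist":0},
    {"xyz":[2,-1,122],"twist":0},
    {"xyz":[2,-1,125],"twist":0},
    {"xyz":[2,-1,125],"twist":0}
  ]
}}

```text
time_s: 4.32
tool_pos: [0.5388, -0.3987, 0.0858]
orientation: [0.001, 1.0, -0.012, 0.001]
wrist_force: [1.6, -0.7, 4.9]
width: -0.0
gripper_force: 2.5
```

>>> {"name": "arm_command", "arguments": {
  "motion": [
    {"xyz":[1,0,3],"twist":0},
    {"xyz":[2,0,6],"twist":0},
    {"xyz":[3,0,9],"twist":0},
    {"xyz":[3,0,11],"twist":0},
    {"xyz":[3,0,12],"twist":0},
    {"xyz":[3,0,12],"twist":0}
  ]
}}

```text
time_s: 4.82
tool_pos: [0.541, -0.3989, 0.0736]
orientation: [0.001, 1.0, -0.012, 0.0]
wrist_force: [-1.8, -0.3, 6.1]
width: 0.004
gripper_force: 3.0
```

Run:
```python
from h import *
np.set_printoptions(precision=4,suppress=True)
for n in ['side']:
    im,D=get_image(n); cv2.imwrite(f'pics/{n}3.png',cv2.resize(im[160:360,220:460,::-1],None,fx=3,fy=3,interpolation=2)); np.save('side3.npy',D)
    H={'lid_rim':.069,'cassette_rim':.069,'pad':0}
    for t in H:
        for r in spot_point(t,n)[:1]:
            p=r['pixel']; print(n,t,np.round(p,1),round(r['conf'],2),'z:',atz(n,p,H[t]))
```

```text
side lid_rim [272.  273.7] 0.88 z: [ 0.3684 -0.3936  0.069 ]
side cassette_rim [233.7 365.7] 0.73 z: [ 0.5487 -0.392   0.069 ]
side pad [287.4 304.7] 0.63 z: [ 0.4251 -0.391   0.    ]
```

View pics/side3.png

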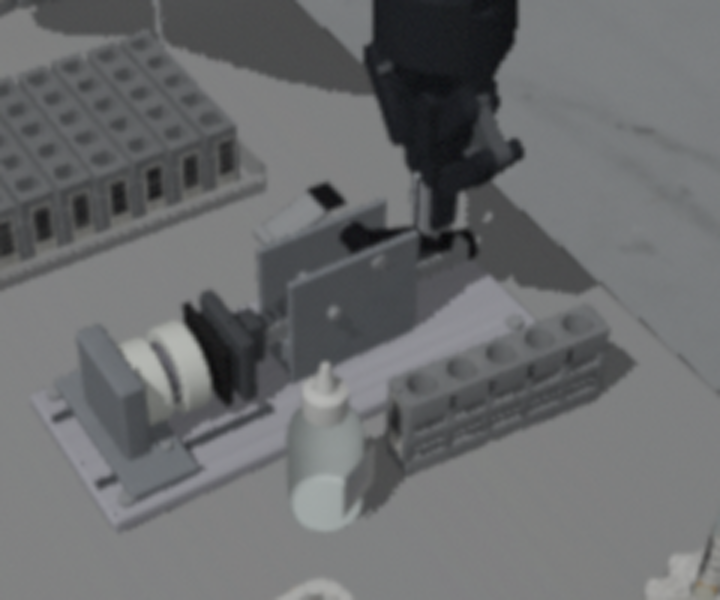

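>>> {"name": "arm_command", "arguments": {
  "motion": [
    {"xyz":[0,0,1],"twist":0},
    {"xyz":[0,0,1.5],"twist":0},
    {"xyz":[0,0,1.5],"twist":0},
    {"xyz":[0,0,-6],"twist":0},
    {"xyz":[-1,0,-16],"twist":0},
    {"xyz":[-2,0,-26],"twist":0},
    {"xyz":[-2,0,-36],"twist":0},
    {"xyz":[-2,0,-44],"twist":0},
    {"xyz":[-2,0,-44],"twist":0},
    {"xyz":[-2,0,-38],"twist":0},
    {"xyz":[-2,0,-31],"twist":0},
    {"xyz":[-2,0,-26],"twist":0},
    {"xyz":[-2,0,-22],"twist":0},
    {"xyz":[-1,0,-18],"twist":0},
    {"xyz":[-1,0,-15],"twist":0},
    {"xyz":[-1,0,-15],"twist":0}
  ]
}}

```text
time_s: 6.35
tool_pos: [0.5392, -0.3972, 0.0854]
orientation: [-0.001, 1.0, -0.012, -0.001]
wrist_force: [0.4, -0.4, 4.0]
width: -0.003
gripper_force: 2.1
```

>>> {"name": "arm_command", "arguments": {
  "motion": [
    {"xyz":[0,0,2],"twist":0},
    {"xyz":[0,0,4],"twist":0},
    {"xyz":[0,0,4],"twist":0}
  ]
}}

```text
time_s: 6.6
tool_pos: [0.5394, -0.3974, 0.0824]
orientation: [-0.001, 1.0, -0.012, -0.0]
wrist_force: [0.3, 1.0, 4.9]
width: -0.0
gripper_force: 2.6
```

>>> {"name": "arm_command", "arguments": {
  "motion": [
    {"xyz":[0,0,1.5],"twist":0},
    {"xyz":[0,0,3],"twist":0},
    {"xyz":[0,0,3],"twist":0}
  ]
}}

```text
time_s: 6.85
tool_pos: [0.5396, -0.3974, 0.08]
orientation: [-0.0, 1.0, -0.012, -0.0]
wrist_force: [0.3, 2.1, 9.6]
width: -0.002
gripper_force: 4.2
```

Run:
```python
from h import *
np.set_printoptions(precision=4,suppress=True)
for n in ['side']:
    im,D=get_image(n); cv2.imwrite(f'pics/{n}4.png',cv2.resize(im[230:340,225:345,::-1],None,fx=5,fy=5,interpolation=2))
    H={'lid_rim':.069,'cassette_rim':.069,'pad':0}
    for t in H:
        for r in spot_point(t,n)[:1]:
            p=r['pixel']; print(n,t,np.round(p,1),round(r['conf'],2),'z:',atz(n,p,H[t]))
```

```text
side lid_rim [271.6 272.9] 0.61 z: [ 0.3677 -0.3922  0.069 ]
side cassette_rim [273.6 270.2] 0.9 z: [ 0.3619 -0.394   0.069 ]
side pad [290.3 298.3] 0.45 z: [ 0.4122 -0.3913  0.    ]
```

View pics/side4.png

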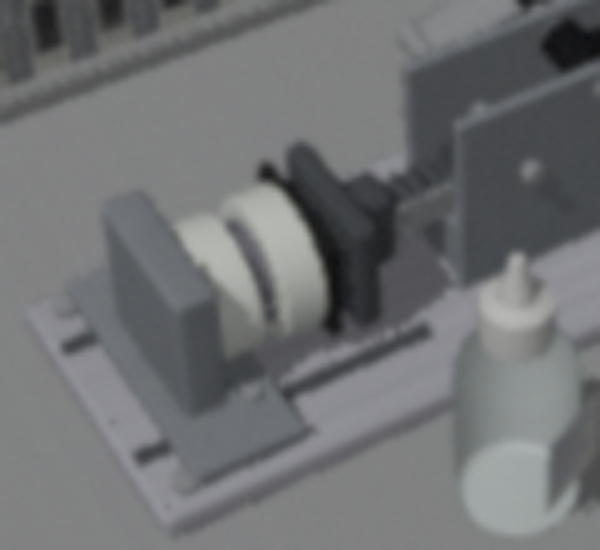

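>>> {"name": "arm_command", "arguments": {
  "motion": [
    {"xyz":[0,0,1],"twist":0},
    {"xyz":[0.5,0,2],"twist":0},
    {"xyz":[1,0,3],"twist":0},
    {"xyz":[1,0,3],"twist":0}
  ]
}}

```text
time_s: 7.38
tool_pos: [0.5402, -0.3977, 0.0771]
orientation: [-0.0, 1.0, -0.012, -0.001]
wrist_force: [-2.7, 1.2, 7.9]
width: 0.004
gripper_force: 4.0
```

>>> {"name": "arm_command", "arguments": {
  "motion": [
    {"xyz":[0.5,0,1],"twist":0},
    {"xyz":[1,0,2],"twist":0},
    {"xyz":[1,0,3],"twist":0},
    {"xyz":[1,0,3],"twist":0}
  ]
}}

```text
time_s: 7.72
tool_pos: [0.5411, -0.398, 0.0741]
orientation: [-0.0, 1.0, -0.012, -0.001]
wrist_force: [-2.8, 0.4, 8.2]
width: 0.0
gripper_force: 4.1
```

>>> {"name": "arm_command", "arguments": {
  "motion": [
    {"xyz":[0,0,0.8],"twist":0},
    {"xyz":[0,0,1.6],"twist":0},
    {"xyz":[0,0,1.6],"twist":0},
    {"xyz":[0,0,-6],"twist":0},
    {"xyz":[-1,0,-16],"twist":0},
    {"xyz":[-2,0,-26],"twist":0},
    {"xyz":[-2,0,-36],"twist":0},
    {"xyz":[-2,0,-44],"twist":0},
    {"xyz":[-2,0,-44],"twist":0},
    {"xyz":[-2,0,-38],"twist":0},
    {"xyz":[-2,0,-31],"twist":0},
    {"xyz":[-2,0,-27],"twist":0},
    {"xyz":[-2,0,-27],"twist":0}
  ]
}}

```text
time_s: 8.8
tool_pos: [0.5389, -0.3971, 0.099]
orientation: [-0.001, 1.0, -0.012, -0.001]
wrist_force: [-0.5, 0.0, 3.4]
width: -0.001
gripper_force: 1.6
```

Run:
```python
from h import *
np.set_printoptions(precision=4,suppress=True)
for n in ['side','scene']:
    im,D=get_image(n); cv2.imwrite(f'pics/{n}5.png',cv2.resize(im[230:340,225:345,::-1],None,fx=5,fy=5,interpolation=2))
    H={'lid_rim':.069,'cassette_rim':.069,'pad':0}
    for t in H:
        for r in spot_point(t,n)[:1]:
            p=r['pixel']; print(n,t,np.round(p,1),round(r['conf'],2),'z:',atz(n,p,H[t]))
```

```text
side lid_rim [269.9 272.3] 0.51 z: [ 0.3686 -0.3882  0.069 ]
side cassette_rim [273.8 270.7] 0.86 z: [ 0.3624 -0.3948  0.069 ]
side pad [290.1 298.5] 0.69 z: [ 0.4127 -0.3911  0.    ]
scene lid_rim [294.4 278.1] 0.62 z: [ 0.359  -0.3931  0.069 ]
scene cassette_rim [295.1 281.9] 0.68 z: [ 0.3601 -0.399   0.069 ]
scene pad [306.3 298.9] 0.4 z: [ 0.408  -0.4015  0.    ]
```

>>> {"name": "arm_command", "arguments": {
  "motion": [
    {"xyz":[0,0,2],"twist":0},
    {"xyz":[0,0,4],"twist":0},
    {"xyz":[0,0,4],"twist":0}
  ]
}}

```text
time_s: 9.45
tool_pos: [0.5406, -0.3981, 0.0978]
orientation: [0.0, 1.0, -0.012, 0.001]
wrist_force: [1.7, 0.6, 6.2]
width: -0.002
gripper_force: 2.9
```

>>> {"name": "arm_command", "arguments": {
  "motion": [
    {"xyz":[0,0,1],"twist":0},
    {"xyz":[0,0,2],"twist":0},
    {"xyz":[0,0,2],"twist":0}
  ]
}}

```text
time_s: 9.7
tool_pos: [0.541, -0.3982, 0.0967]
orientation: [0.001, 1.0, -0.012, 0.001]
wrist_force: [1.3, 1.5, 8.8]
width: 0.002
gripper_force: 4.1
```

>>> {"name": "arm_command", "arguments": {
  "motion": [
    {"xyz":[0,0,1],"twist":0},
    {"xyz":[0,0,2],"twist":0},
    {"xyz":[0,0,2],"twist":0}
  ]
}}

```text
time_s: 9.95
tool_pos: [0.5414, -0.3982, 0.0951]
orientation: [0.001, 1.0, -0.012, 0.002]
wrist_force: [2.1, 1.5, 8.9]
width: 0.003
gripper_force: 4.4
```

>>> {"name": "arm_command", "arguments": {
  "motion": [
    {"xyz":[0,0,1],"twist":0},
    {"xyz":[0,0,2],"twist":0},
    {"xyz":[0,0,2],"twist":0}
  ]
}}

```text
time_s: 10.2
tool_pos: [0.5415, -0.3984, 0.0932]
orientation: [0.001, 1.0, -0.012, 0.002]
wrist_force: [3.3, 1.2, 9.6]
width: -0.004
gripper_force: 4.6
```

>>> {"name": "arm_command", "arguments": {
  "motion": [
    {"xyz":[0,0,1],"twist":0},
    {"xyz":[0,0,2],"twist":0},
    {"xyz":[0,0,2],"twist":0}
  ]
}}

```text
time_s: 10.45
tool_pos: [0.5417, -0.3985, 0.0913]
orientation: [0.001, 1.0, -0.012, 0.002]
wrist_force: [4.1, 1.8, 10.4]
width: -0.001
gripper_force: 4.7
```

>>> {"name": "arm_command", "arguments": {
  "motion": [
    {"xyz":[0,0,1],"twist":0},
    {"xyz":[0,0,1.5],"twist":0},
    {"xyz":[0,0,1.5],"twist":0}
  ]
}}

```text
time_s: 10.7
tool_pos: [0.5416, -0.3986, 0.0898]
orientation: [0.001, 1.0, -0.012, 0.002]
wrist_force: [2.9, 0.8, 8.4]
width: -0.003
gripper_force: 4.5
```

Run:
```python
from h import *
im,D=get_image('side'); cv2.imwrite('pics/side6.png',cv2.resize(im[230:340,225:345,::-1],None,fx=5,fy=5,interpolation=2))
s=read_state();print(s['wrist_force'],s['time_s'])
```

```text
[3.73284865 0.81304776 8.69430669] 10.75
```

View pics/side6.png

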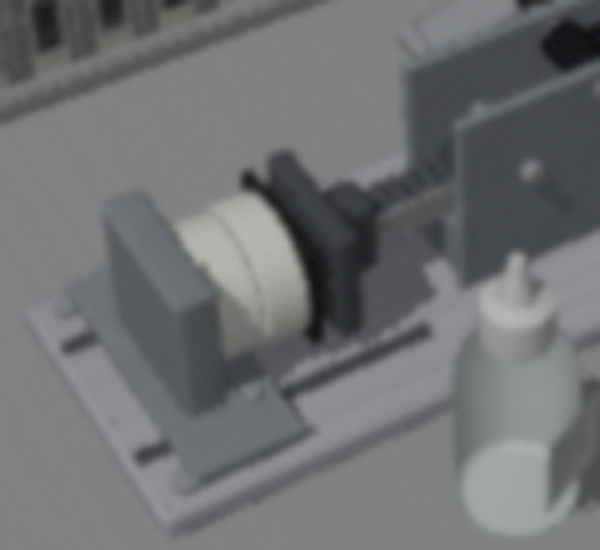

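>>> {"name": "arm_command", "arguments": {
  "motion": [
    {"xyz":[0,0,0.5],"twist":0},
    {"xyz":[0,0,1],"twist":0},
    {"xyz":[0,0,1],"twist":0}
  ]
}}

```text
time_s: 11.0
tool_pos: [0.5417, -0.3986, 0.0891]
orientation: [0.001, 1.0, -0.012, 0.002]
wrist_force: [2.5, 2.3, 10.2]
width: 0.001
gripper_force: 5.2
```

>>> {"name": "arm_command", "arguments": {
  "motion": [
    {"xyz":[0,0,0.5],"twist":0},
    {"xyz":[0,0,1],"twist":0},
    {"xyz":[0,0,1],"twist":0}
  ]
}}

```text
time_s: 11.25
tool_pos: [0.5418, -0.3986, 0.0883]
orientation: [0.001, 1.0, -0.012, 0.002]
wrist_force: [2.6, 2.4, 11.0]
width: 0.001
gripper_force: 5.7
```

>>> {"name": "arm_command", "arguments": {
  "motion": [
    {"xyz":[0,0,0.4],"twist":0},
    {"xyz":[0,0,0.8],"twist":0}
  ]
}}

```text
time_s: 11.42
tool_pos: [0.5419, -0.3987, 0.0878]
orientation: [0.001, 1.0, -0.012, 0.002]
wrist_force: [1.8, 2.3, 12.5]
width: -0.001
gripper_force: 6.3
```

Run:
```python
from h import *
im,D=get_image('side'); cv2.imwrite('pics/side7.png',cv2.resize(im[230:340,225:345,::-1],None,fx=5,fy=5,interpolation=2))
F=[]
for i in range(3): F.append(read_state()['wrist_force']); spot_point('lid_rim','side')
F.append(read_state()['wrist_force']);print(np.round(F,1),read_state()['tool_pos'])
```

```text
[[ 2.3  1.9 12. ]
 [ 2.   2.5 11.7]
 [ 2.7  2.  12. ]
 [ 3.1  2.9 12.5]] [ 0.54191494 -0.39866525  0.08776072]
```

View pics/side7.png

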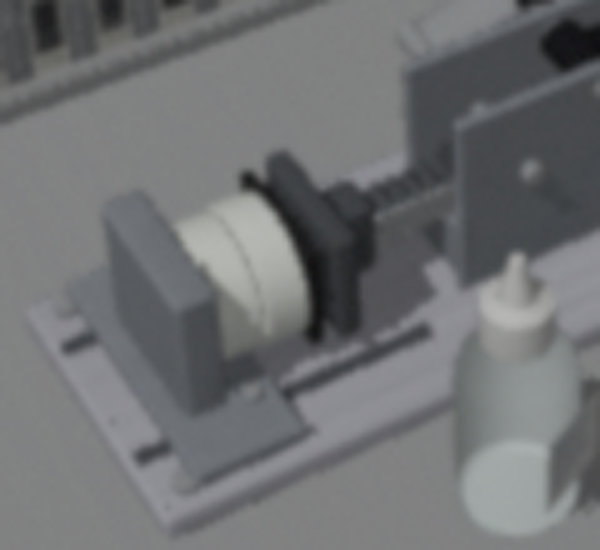

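>>> {"name": "arm_command", "arguments": {
  "motion": [
    {"xyz":[0,0,-8],"twist":0},
    {"xyz":[-1,0,-20],"twist":0},
    {"xyz":[-2,0,-35],"twist":0},
    {"xyz":[-2,0,-60],"twist":0},
    {"xyz":[-10,-12,-80],"twist":0},
    {"xyz":[-24,-30,-80],"twist":0},
    {"xyz":[-38,-48,-75],"twist":0},
    {"xyz":[-42,-54,-50],"twist":0},
    {"xyz":[-42,-54,-25],"twist":0},
    {"xyz":[-42,-54,-4],"twist":0},
    {"xyz":[-42,-54,3],"twist":0},
    {"xyz":[-42,-54,3],"twist":0}
  ]
}}

```text
time_s: 12.62
tool_pos: [0.4974, -0.3417, 0.0799]
orientation: [-0.001, 1.0, -0.012, -0.002]
wrist_force: [-0.7, 0.0, -0.8]
width: -0.003
gripper_force: 0.0
```

Run:
```python
from h import *
np.set_printoptions(precision=4,suppress=True)
a,D=get_image('side'); w,Dw=get_image('wrist')
cv2.imwrite('pics/b8.png',np.hstack([cv2.resize(a[160:340,220:400],(400,400)),cv2.resize(w[120:440,160:480],(400,400))])[:,:,::-1])
print(read_state()['wrist_force'])
```

```text
[ 0.3495 -1.0451  0.6541]
```

View pics/b8.png

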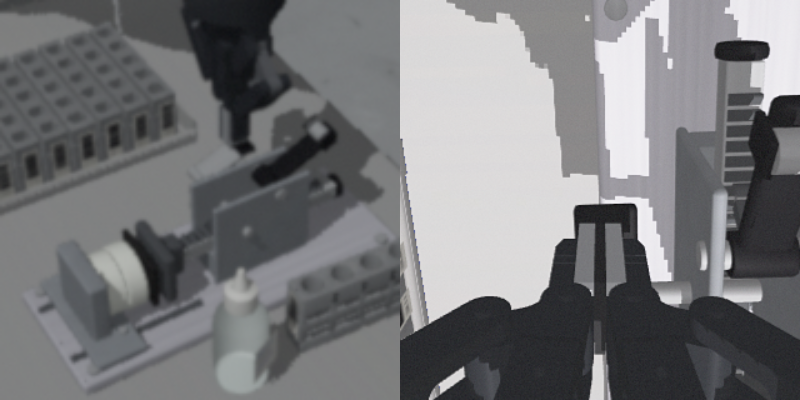

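>>> {"name": "arm_command", "arguments": {
  "motion": [
    {"xyz":[3,0,2],"twist":0},
    {"xyz":[3,0,5],"twist":0},
    {"xyz":[3,0,8],"twist":0},
    {"xyz":[3,0,11],"twist":0},
    {"xyz":[3,0,14],"twist":0},
    {"xyz":[3,0,16],"twist":0},
    {"xyz":[3,0,16],"twist":0},
    {"xyz":[3,0,16],"twist":0},
    {"xyz":[3,0,16],"twist":0},
    {"xyz":[3,0,16],"twist":0},
    {"xyz":[3,0,16],"twist":0},
    {"xyz":[3,0,16],"twist":0},
    {"xyz":[3,0,16],"twist":0},
    {"xyz":[3,0,16],"twist":0},
    {"xyz":[3,0,16],"twist":0},
    {"xyz":[3,0,16],"twist":0},
    {"xyz":[3,0,16],"twist":0},
    {"xyz":[3,0,16],"twist":0},
    {"xyz":[3,0,16],"twist":0},
    {"xyz":[3,0,16],"twist":0}
  ]
}}

```text
time_s: 14.38
tool_pos: [0.502, -0.3429, 0.066]
orientation: [-0.0, 1.0, -0.012, -0.0]
wrist_force: [0.7, -0.8, 1.7]
width: -0.003
gripper_force: 1.1
```

>>> {"name": "arm_command", "arguments": {
  "motion": [
    {"xyz":[0,0,0],"twist":0},
    {"xyz":[0,0,0],"twist":0},
    {"xyz":[0,0,0],"twist":0},
    {"xyz":[0,0,0],"twist":0},
    {"xyz":[0,0,0],"twist":0},
    {"xyz":[0,0,0],"twist":0},
    {"xyz":[0,0,0],"twist":0},
    {"xyz":[0,0,0],"twist":0},
    {"xyz":[0,0,0],"twist":0},
    {"xyz":[0,0,0],"twist":0},
    {"xyz":[0,0,0],"twist":0},
    {"xyz":[0,0,0],"twist":0},
    {"xyz":[0,0,0],"twist":0},
    {"xyz":[0,0,0],"twist":0},
    {"xyz":[0,0,0],"twist":0},
    {"xyz":[0,0,0],"twist":0},
    {"xyz":[0,0,0],"twist":0},
    {"xyz":[0,0,0],"twist":0}
  ]
}}

```text
time_s: 15.88
tool_pos: [0.502, -0.3429, 0.066]
orientation: [-0.0, 1.0, -0.012, -0.0]
wrist_force: [0.0, -1.0, 2.0]
width: 0.002
gripper_force: 1.1
```

Run:
```python
from h import *
np.set_printoptions(precision=4,suppress=True)
a,D=get_image('side')
for t,h in {'pad':0,'lid_rim':.069}.items():
    for r in spot_point(t,'side')[:1]: print(t,r['conf'],atz('side',r['pixel'],h))
b=cv2.imread('pics/side1.png')[:,:,::-1]
cv2.imwrite('pics/b9.png',np.hstack([cv2.resize(x[200:340,225:365],(400,400)) for x in (a,b)])[:,:,::-1])
```

```text
pad 0.54 [ 0.4376 -0.392   0.    ]
lid_rim 0.7 [ 0.3618 -0.391   0.069 ]
```

View pics/b9.png

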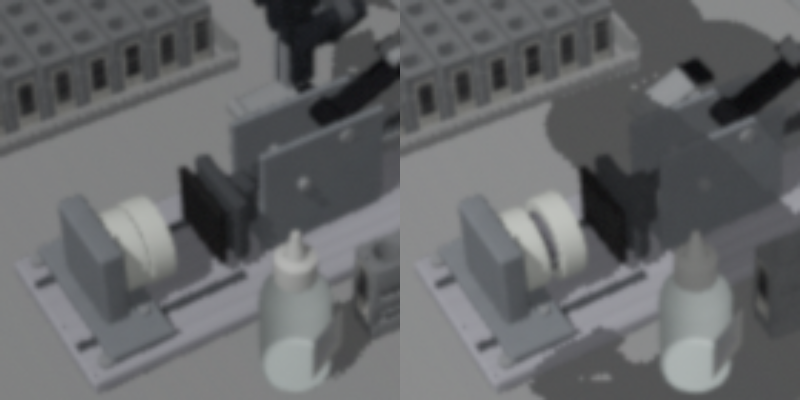

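>>> {"name": "arm_command", "arguments": {
  "motion": [
    {"xyz":[0,0,1],"twist":0},
    {"xyz":[0,0,2],"twist":0},
    {"xyz":[0,0,2],"twist":0},
    {"xyz":[0,0,2],"twist":0},
    {"xyz":[0,0,2],"twist":0},
    {"xyz":[0,0,2],"twist":0},
    {"xyz":[0,0,2],"twist":0},
    {"xyz":[0,0,2],"twist":0},
    {"xyz":[0,0,-4],"twist":0},
    {"xyz":[0,0,-12],"twist":0},
    {"xyz":[0,0,-30],"twist":0},
    {"xyz":[0,0,-60],"twist":0},
    {"xyz":[0,0,-95],"twist":0},
    {"xyz":[-20,10,-120],"twist":0},
    {"xyz":[-50,25,-135],"twist":0},
    {"xyz":[-75,40,-140],"twist":0},
    {"xyz":[-100,54,-140],"twist":0},
    {"xyz":[-110,54,-140],"twist":0},
    {"xyz":[-110,54,-140],"twist":0}
  ]
}}

```text
time_s: 17.62
tool_pos: [0.3888, -0.3948, 0.2063]
orientation: [-0.0, 1.0, -0.013, -0.0]
wrist_force: [-0.4, 0.6, -0.6]
width: 0.0
gripper_force: 0.0
```

Run:
```python
from h import *
np.set_printoptions(precision=4,suppress=True)
w,D=get_image('wrist')
for t,h in {'pad':0,'lid_rim':.069,'cassette_rim':.069,'lid':.012,'cassette':.012,'clamp':0,'release_paddle':.075}.items():
    for r in spot_point(t,'wrist')[:1]: print(t,r['pixel'],round(r['conf'],2),atz('wrist',r['pixel'],h))
r=find_in('lid','wrist'); print(r[:1])
a,_=get_image('side')
cv2.imwrite('pics/b10.png',np.hstack([cv2.resize(w,(534,400)),cv2.resize(a[200:340,225:318],(266,400))])[:,:,::-1]); cv2.imwrite('pics/wrist10.png',w[:,:,::-1])
```

```text
lid_rim [261.3, 325.2] 0.81 [ 0.3654 -0.3972  0.069 ]
cassette_rim [225.2, 326.3] 0.74 [ 0.3947 -0.3985  0.069 ]
lid [228.0, 322.4] 0.79 [ 0.3768 -0.3955  0.012 ]
cassette [226.1, 327.5] 0.91 [ 0.3784 -0.4002  0.012 ]
clamp [159.7, 321.5] 0.92 [ 0.4366 -0.396   0.    ]
release_paddle [61.6, 238.0] 0.7 [ 0.5077 -0.343   0.075 ]
[{'extent': [293.6, 226.4, 354.0, 265.1], 'conf': 0.83}]
```

View pics/b10.png

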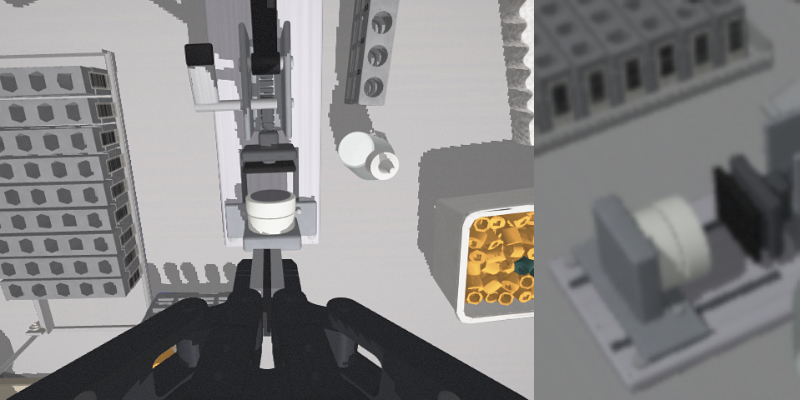

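The tenth picture shows the lid seated with only a seam at about (210, 270), the jaw back at (160, 270), and the release lever up at (55, 200). The bottle and rack are still standing, and the robot is clear of everything.

```bash
python3 -c "
from workcell import *
print(sign_off())"
```

```text
the job is handed in; nothing more can be done
None
```

I handed the job in at about 18 s: the lid is home, the press peaked at about 12.5 N (roughly 17–20 N on the cassette), the jaw is fully back with the lever let go, and the bottle and rack are untouched.

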